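Check a frame corner with the matching square

ROBOT

A 6-joint arm with a two-finger parallel gripper is mounted at the origin on the work surface. World frame = base frame: x ahead of the robot, y to its left, z up, the work surface at z = 0. Lengths are in mm, angles in degrees, forces in N, time in s.
With the tool pointing down it reaches from about 350 to 850 mm from the base axis. Payload 8.1 kg.
Tool frame: the origin (TCP) lies midway between the tips of the shut fingers; the grasp point (between the pads) lies grip_depth behind it (grip_depth is the distance from the TCP to the grasp point, in mm); z points along the fingers, y is the line along which they close (so a half turn about z gives the same grasp; the last joint's range is limited). The gripper opens to 85 mm and grips with 20 to 120 N. Pads are 22 mm wide; open, the fingers measure 114 mm over their backs; the gripper's body (76 mm by 85 mm) begins 54 mm behind the grasp point. The pads swing forward as they close: fully open they stand 13 mm farther back than shut.
Start: joints at [-72.96, 7.471, 85.268, -0, 87.261, -4.893], TCP at [224.132, -556.57, 231.292] pointing down, gripper open.
Joint ranges: [-169.43, 169.43], [-51.17, 129.36], [1.28, 143.12], [-76.62, 256.62], [0, 156.53], [-152.29, 152.29]. Speed limits (degrees/s): [136.94, 136.94, 159.86, 180, 180, 180].

INTERFACE

Orientations are given as [roll, pitch, yaw] about the fixed x, y, z axes, in that order (R = Rz(yaw) Ry(pitch) Rx(roll)).
In Python, from bench import sense, snapshot, hand_in, grip_depth gives the robot as it stands. The module is installed in compiled form; this text tells all that it offers.
- The arm moves only by the tool apply_moves, never from a script. Its argument "series" is text: rows parted by semicolons, each of 5 numbers parted by spaces: the shift along the tool's x, y, z each as a share of 0.3 m, from -1 to 1, then the turn about the tool's z as a share of 2 rad, from -1 to 1, then the gripper's target within -1 to 1 (shut at 1, half-way at 0, fully open at -1). In form: tx ty tz twist gripper; .... A call has 1 to 5 rows; each row shifts and turns the commanded pose from where the row before left it, along the tool's axes as they then stand; what a row does not reach is not made up. A row lasts 1/12 s, in which the tool goes at most 41.7 mm and 7.16 degrees, less where a joint would pass 70% of its speed; a pose out of reach is approached as far as the arm can. A call with a number of a shift or a turn outside -1 to 1 is refused whole. A call with a gripper value outside its range is refused whole. The fingers move at their own pace and stop on an object; "squeeze" is the grip in N (left out, the last holds). Time passes only in rows, so rows that do not move let the fingers close. It gives the time, the measured TCP pose, the force, the opening and the grip force at its end, in the units of the state.
- sense(): the state, without advancing time (a new reading comes with each control period).
- snapshot(name): name is "scene" or "top" or "wrist"; returns a dict with "frame" (420x560x3 uint8, blue, green, red), "depth" (420x560 float32, mm along the optical axis (not along the pixel's ray), 0 where there is no reading), "intrinsics" (3x3 intrinsics, pixels), "extrinsics" (4x4, takes a point from camera to world coordinates); the wrist camera has in their place "tool_from_camera" (4x4, takes a point from camera to tool coordinates, whose origin is the TCP and whose axes are the flange's). Camera axes: x right, y down, z forward; pixel columns grow to the right and rows downward; lengths in mm; the calibration is good to about 2 mm. A picture is of the moment at which its call begins: read the wrist's pose just before it.
- hand_in(): hands the job in; it is judged then, once.
The state is a dict: "time": time; "joint_pos": joint angles; "qd": joint speeds; "joint_efforts": joint torques, N m; "tool_pos": TCP position; "tcp_rot": TCP orientation; "ft_force": force on the tool from outside, world axes, zero at the start; "wrist_torque": the same for the moment, N m; "finger_gap": finger opening in mm; "grip_force": force on a finger pad.
Only numpy, scipy, OpenCV 4.12 (cv2) and the standard library are available. Lean on these libraries where they do the work, as an engineer would, in place of code of your own. Each camera call takes 0.05 s, during which the arm holds its last target. There are 200 camera calls.

TASK

Of the three squares on the inspection bench, pick the one whose legs match the inner edges of the blue frame corner on the grey plate, so that laid inside the corner its leg ends finish level with the ends of the bars, and press it into that corner, down by the plate, so both outer edges sit flush against both bars without a gap; hold it pressed there for at least half a second. Then lay it down flat on the yellow-edged mat, with its heel and both leg ends on the mat, without dropping it, and let go. Leave the other two squares, the red case, the jar and the screwdriver where they are.

Things in the scene. Friction and masses are not known exactly. Their poses are not given: they have to be found in the camera images.
- square_95: aluminium L-square, flat, 14 mm thick, two legs 26 mm wide and 95 mm long (outer edge), about 250 g, +-33%. Black upright grip rib near the heel: 20 mm thick, 36 mm long along the 45 degree diagonal between +x and +y, 14 to 70 mm above the underside; 50 x 50 mm knuckle under it. Origin: underside, below the rib. Outer heel corner at x = y = -26 mm; legs run from it along +x and +y; z up
- square_70: aluminium L-square, flat, 14 mm thick, two legs 26 mm wide and 70 mm long (outer edge), about 184 g, +-33%. Black upright grip rib near the heel: 20 mm thick, 36 mm long along the 45 degree diagonal between +x and +y, 14 to 70 mm above the underside; 50 x 50 mm knuckle under it. Origin: underside, below the rib. Outer heel corner at x = y = -26 mm; legs run from it along +x and +y; z up
- square_120: aluminium L-square, flat, 14 mm thick, two legs 26 mm wide and 120 mm long (outer edge), about 316 g, +-33%. Black upright grip rib near the heel: 20 mm thick, 36 mm long along the 45 degree diagonal between +x and +y, 14 to 70 mm above the underside; 50 x 50 mm knuckle under it. Origin: underside, below the rib. Outer heel corner at x = y = -26 mm; legs run from it along +x and +y; z up
- heel (a point): the outer heel corner of the 95 mm square, at its underside; axes as the square's body
- tip_a (a point): the end of the outer edge of the 95 mm square's +x leg, at its underside (95 mm along +x from the heel)
- tip_b (a point): the end of the outer edge of the 95 mm square's +y leg, at its underside (95 mm along +y from the heel)
- station: a fixed grey plate 200 x 200 x 20 mm on the bench, origin at the centre of its underside, top 20 mm above the bench, carrying the blue frame corner
- corner (a point): the inner corner of the blue frame, where both bars' inner faces meet the grey plate's top: 50 mm in -x and 50 mm in -y from the plate's centre. Axes as the plate's: one inner face runs 95 mm along +x, the other 95 mm along +y; free space is at +x, +y; z up
- bar_a: the fixed blue bar along the corner's x axis: inner face 95 mm long in the plane y = 0 of the corner, bar 30 mm thick (towards -y), 22 mm high above the grey plate, bolt heads 4 mm higher. Rigid. Origin and axes as the corner
- bar_b: the fixed blue bar along the corner's y axis: inner face 95 mm long in the plane x = 0 of the corner, bar 30 mm thick (towards -x), 22 mm high above the grey plate, bolt heads 4 mm higher. Rigid. Origin and axes as the corner
- mat: a fixed flat dark mat with yellow edge, 150 x 150 mm, 4 mm thick, where the used square is laid; origin at the centre of its underside
- case: bystander: closed red gauge case 100 x 200 x 40 mm, loose; origin at the centre of its underside
- jar: bystander: small white-capped jar with a blue band, 52 mm across, 60 mm tall, standing, loose; origin at the centre of its underside
- screwdriver: bystander: screwdriver lying on the bench, 190 mm long along its x, loose
Not all that is in view belongs to the job. What is meant by the mat is not purple, and is the smaller of those in its own colour.

How it is judged:
By the outcome, as a careful person would: the job done as asked, in the order asked, and still so for the second after the job is handed in, with the robot touching nothing.
It also fails if it takes over 51 s, if anything falls off the work surface, if the arm or the gripper's body presses on something with over 40 N, if the wrist force passes 120 N, or if a joint passes its speed limit or range.

## Working session

There is one attempt and no reset: what is moved stays moved. The work goes in short steps, Python scripts to look and compute and a tool call to move; the robot and the scene stay as the last step left them, time stands still between calls to the robot, and variables do not carry over. Pictures are saved under pics/ and viewed, at most 10 in all, crops included, and the job is handed in when it is done.

Besides the shell and the picture viewer there is one more tool, called by a JSON object that holds its "name" and its "arguments", one argument or row to a line. apply_moves: Moves the arm, as the interface text tells. Its arguments: {"type":"object","properties":{"series":{"type":"string"},"squeeze":{"type":"number"}},"required":["series"]}

```bash
mkdir -p pics
cat > h.py <<'E'
import numpy as np, cv2, json
from bench import sense, snapshot, hand_in, grip_depth
def save(n):
    s=snapshot(n); return s
def px(s,u,v,d=None):
    K=np.array(s["intrinsics"]);d=s["depth"][int(v),int(u)] if d is None else d
    p=np.array([(u-K[0,2])/K[0,0]*d,(v-K[1,2])/K[1,1]*d,d,1.]); return (np.array(s["extrinsics"])@p)[:3]
def pz(s,u,v,z):
    "point of pixel's ray at world height z"
    a=px(s,u,v,1.);b=px(s,u,v,1000.);return a+(b-a)*(z-a[2])/(b[2]-a[2])
E
python3 - <<'E'
from h import *
import pickle
st=sense();print(st);print(grip_depth)
for n in("scene","top"):
    s=snapshot(n);pickle.dump(s,open(n+".pkl","wb"));cv2.imwrite(f"pics/{n}.png",s["frame"])
    print(n,np.round(s["extrinsics"],3),s["intrinsics"])
E
```

```text
{'time': 0.0, 'joint_pos': array([-7.29624651e+01,  7.51711492e+00,  8.53290350e+01,  1.26252856e-03,
        8.72618138e+01, -4.89371941e+00]), 'qd': array([ 0.0432861 ,  0.03452551,  0.03897303,  0.01624215,  0.05967912,
       -0.02592468]), 'joint_efforts': array([-1.97924215e-03, -5.69416165e+01, -5.00546801e+01, -2.78040197e-04,
        1.49217522e-02,  3.74379601e-05]), 'tool_pos': array([ 223.956075  , -556.04208686,  230.22585705]), 'tcp_rot': array([-1.79892537e+02, -1.04665038e-02,  2.19311830e+01]), 'ft_force': array([-0.13534113,  0.47103626,  0.73386728]), 'wrist_torque': array([-0.02180078,  0.00573907,  0.02476507]), 'grip_force': 0.0, 'finger_gap': 85.37237542716669}
18.700000000000003
scene [[ 8.300000e-01  4.660000e-01 -3.060000e-01  9.300160e+02]
 [ 5.580000e-01 -6.970000e-01  4.500000e-01 -7.070710e+02]
 [-4.000000e-03 -5.440000e-01 -8.390000e-01  1.261085e+03]
 [ 0.000000e+00  0.000000e+00  0.000000e+00  1.000000e+00]] [[476.01863178   0.         280.04464092]
 [  0.         476.01863178 222.57543199]
 [  0.           0.           1.        ]]
top [[-2.800000e-02 -9.970000e-01  7.500000e-02  3.525240e+02]
 [-1.000000e+00  2.800000e-02  3.000000e-03 -5.872700e+01]
 [-5.000000e-03 -7.500000e-02 -9.970000e-01  1.542484e+03]
 [ 0.000000e+00  0.000000e+00  0.000000e+00  1.000000e+00]] [[492.40188461   0.         291.9821512 ]
 [  0.         492.40188461 206.50403096]
 [  0.           0.           1.        ]]
```

View pics/top.png

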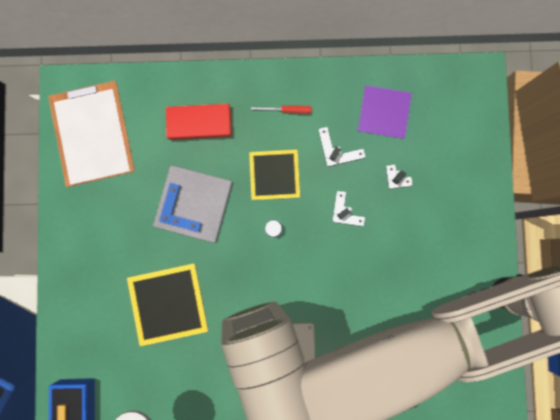

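View pics/scene.png

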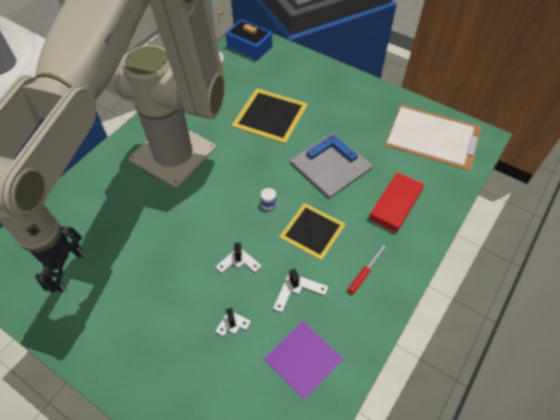

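Top view: three squares with heels at about (328,163), (390,187) and (336,221), and the frame corner at about (163,226). The yellow-edged mats are at (275,175), small, and (167,304), large. The purple one at (385,112) is ruled out, so the small one is meant. The squares need their legs measured, so I'll enlarge.

Run:
```python
from h import *
import pickle
s=pickle.load(open("top.pkl","rb"));f=s["frame"]
a=cv2.resize(f[115:235,310:420],None,fx=5,fy=5,interpolation=cv2.INTER_CUBIC)
cv2.imwrite("pics/sq.png",a)
b=cv2.resize(f[140:250,145:305],None,fx=5,fy=5,interpolation=cv2.INTER_CUBIC)
cv2.imwrite("pics/st.png",b)
```

```text
(no output)
```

View pics/sq.png

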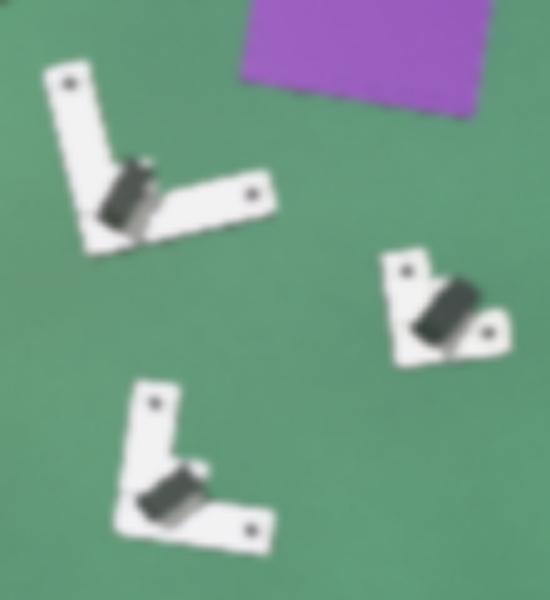

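View pics/st.png

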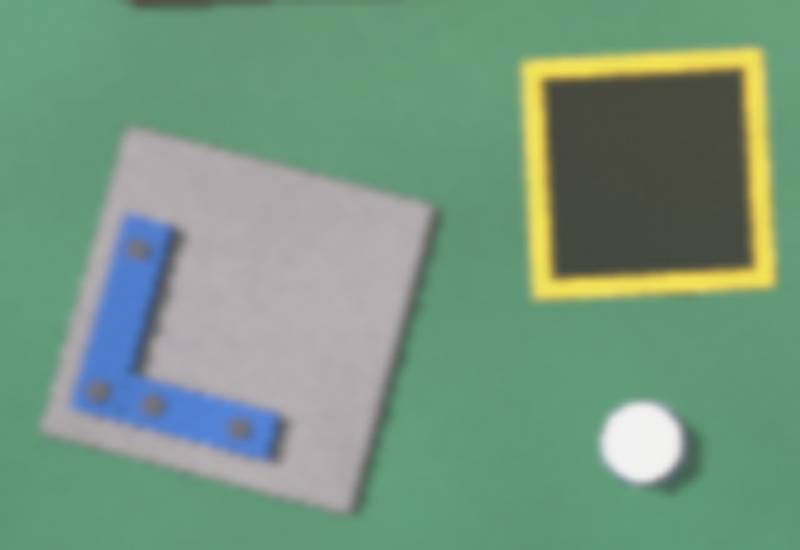

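The legs measure about 31 px (~95 mm) for the lower-left square (heel at crop (114,533)), 39 px for the top one and 23 px for the right one, so the lower-left one is square_95. The station corner is at crop (133,375), and the smaller yellow mat spans crop (522,62)-(776,299).

Run:
```python
from h import *
import pickle
s=pickle.load(open("top.pkl","rb"))
def P(L,off,z): return np.array([pz(s,(u+.5)/5-.5+off[0],(v+.5)/5-.5+off[1],z)[:2] for u,v in L])
an=lambda d:np.degrees(np.arctan2(d[1],d[0]))
for n,L in dict(s95=[(114,535),(268,555),(137,380)],s120=[(88,255),(278,212),(43,70)],s70=[(396,367),(511,352),(381,252)]).items():
    q=P(L,(310,115),14);a,b=q[1]-q[0],q[2]-q[0];th=(an(a)+an(b)-90)/2
    R=np.array([[np.cos(np.radians(th)),-np.sin(np.radians(th))],[np.sin(np.radians(th)),np.cos(np.radians(th))]])
    print(n,q.round(0).tolist(),np.hypot(*a),np.hypot(*b),an(a),an(b)-90,"origin",(q[0]+R@[26,26]).round(1))
q=P([(42,430),(352,513),(437,207),(130,127)],(145,140),20);c=q.mean(0)
print("station",c,[an(q[1]-q[0]),an(q[2]-q[3]),an(q[3]-q[0])-90,an(q[2]-q[1])-90])
th=np.radians(np.mean([an(q[1]-q[0]),an(q[2]-q[3]),an(q[3]-q[0])-90,an(q[2]-q[1])-90]));R=np.array([[np.cos(th),-np.sin(th)],[np.sin(th),np.cos(th)]])
print("corner",c+R@[-50,-50],"direct",P([(133,375)],(145,140),42), "goal origin",c+R@[-24,-24])
q=P([(522,62),(763,48),(776,287),(533,299)],(145,140),4);print("mat",q.mean(0),an(q[1]-q[0]),an(q[2]-q[3]),an(q[0]-q[3])-90)
print("jar",P([(643,442)],(145,140),60))
w=snapshot("wrist");print(np.round(w["tool_from_camera"],3),w["intrinsics"])
```

```text
s95 [[417.0, -179.0], [402.0, -274.0], [513.0, -196.0]] 96.22480923976538 97.88041172536984 -99.00428549706126 -100.35652168155332 origin [ 437.9 -208.6]
s120 [[592.0, -168.0], [616.0, -288.0], [711.0, -144.0]] 122.24595736528397 120.82334891280493 -78.76937774789315 -78.3233577875478 origin [ 623.  -188.5]
s70 [[516.0, -358.0], [524.0, -430.0], [589.0, -352.0]] 72.4235826867994 72.86872883660786 -84.14562453006273 -85.02493272764035 origin [ 544.8 -381.3]
station [485.23015789 253.62542924] [np.float64(-106.47698234802813), np.float64(-106.27074104720757), np.float64(-106.67810780487582), np.float64(-106.53187057597638)]
corner [451.47847003 315.76095504] direct [[450.49904305 315.10507912]] goal origin [469.02934772 283.45048162]
mat [571.00934943  -1.53416297] -88.27077298597833 -88.76736529725636 -88.5786248592829
jar [[400.35868842   3.7321335 ]]
[[   0.      -0.951   -0.311   79.976]
 [   1.       0.       0.      -1.037]
 [  -0.      -0.311    0.951 -143.432]
 [   0.       0.       0.       1.   ]] [[290.64775397   0.         282.41579   ]
 [  0.         290.64775397 210.1122576 ]
 [  0.           0.           1.        ]]
```

{"name": "apply_moves", "arguments": {
  "series": "0.05 -0.037 0 0 -1;0.0995 -0.0735 0 0 -1;0.0995 -0.0735 0 0 -1;0.0995 -0.0735 0 0 -1;0.0995 -0.0735 0 0 -1",
  "squeeze": 60
}}

```text
time: 0.57
tool_pos: [312.0, -412.7, 230.8]
tcp_rot: [-180.0, 0.0, 21.9]
ft_force: [1.3, -0.4, 0.9]
finger_gap: 85.7
grip_force: 0.0
```

{"name": "apply_moves", "arguments": {
  "series": "0.0995 -0.0735 0 0 -1;0.0995 -0.0735 0 0 -1;0.0995 -0.0735 0 0 -1;0.0995 -0.0735 0 0 -1;0.0995 -0.0735 0 0 -1"
}}

```text
time: 0.98
tool_pos: [409.4, -254.5, 231.2]
tcp_rot: [-180.0, -0.0, 21.9]
ft_force: [-0.8, 0.2, 0.0]
finger_gap: 85.1
grip_force: 0.0
```

{"name": "apply_moves", "arguments": {
  "series": "0.0995 -0.0735 0 0 -1;0.05 -0.037 0 -0.04 -1;0 0 0.01 -0.06 -1;0 0 0.01 -0.06 -1;0 0 0.01 -0.06 -1"
}}

```text
time: 1.4
tool_pos: [438.4, -208.0, 221.9]
tcp_rot: [-180.0, 0.0, 47.6]
ft_force: [-0.9, -0.4, -0.4]
finger_gap: 85.5
grip_force: 0.0
```

{"name": "apply_moves", "arguments": {
  "series": "0 0 0.01 -0.06 -1;0 0 0.01 -0.06 -1;0 0 0.01 -0.06 -1;0 0 0.01 -0.06 -1;0 0 0.01 -0.06 -1"
}}

```text
time: 1.82
tool_pos: [438.0, -208.6, 206.8]
tcp_rot: [-180.0, -0.0, 81.9]
ft_force: [0.1, 0.4, -0.2]
finger_gap: 85.8
grip_force: 0.0
```

{"name": "apply_moves", "arguments": {
  "series": "0 0 0.01 -0.06 -1;0 0 0.01 -0.06 -1;0 0 0 -0.06 -1;0 0 0 -0.06 -1;0 0 0 -0.06 -1"
}}

```text
time: 2.23
tool_pos: [437.9, -208.6, 200.9]
tcp_rot: [-180.0, -0.0, 116.2]
ft_force: [0.8, 1.1, 0.5]
finger_gap: 85.4
grip_force: 0.0
```

{"name": "apply_moves", "arguments": {
  "series": "0 0 0 -0.02 -1;0 0 0 0 -1;0 0 0 0 -1"
}}

```text
time: 2.48
tool_pos: [438.1, -208.6, 201.1]
tcp_rot: [-180.0, -0.0, 118.1]
ft_force: [0.4, -0.1, 0.5]
finger_gap: 85.5
grip_force: 0.0
```

```bash
cat >> h.py <<'E'
from scipy.spatial.transform import Rotation
def wrist():
    st=sense();w=snapshot("wrist");T=np.eye(4);T[:3,:3]=Rotation.from_euler("xyz",st["tcp_rot"],degrees=True).as_matrix();T[:3,3]=st["tool_pos"]
    w=dict(w);w["extrinsics"]=T@np.array(w["tool_from_camera"]);return st,w
E
python3 - <<'E'
from h import *
import pickle
st,w=wrist();pickle.dump(w,open("w1.pkl","wb"));cv2.imwrite("pics/w1.png",w["frame"])
print(st["time"],st["tool_pos"],st["tcp_rot"])
E
```

```text
2.4833 [ 438.06163804 -208.61988609  201.06070549] [-1.79989893e+02 -2.45680891e-02  1.18082151e+02]
```

View pics/w1.png

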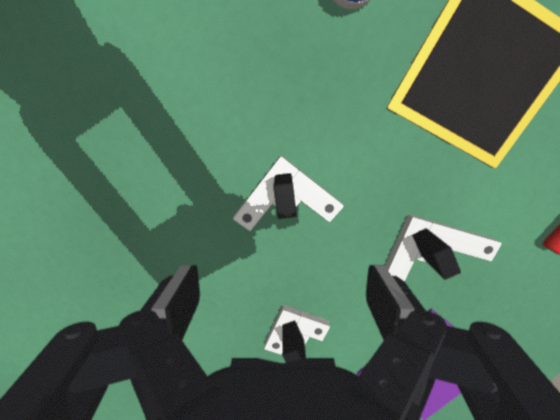

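The wrist view shows square_95 in the middle: heel at (281,157), outer leg ends near (234,219) and (344,205), rib top at (284,177)-(287,215). Square_70 is below it and square_120 is to the right.

Run:
```python
from h import *
import pickle
w=pickle.load(open("w1.pkl","rb"))
an=lambda d:np.degrees(np.arctan2(d[1],d[0]))
h,a,b=[pz(w,u,v,14)[:2] for u,v in((281,157),(234,219),(343,206))]
print(h,a,b,np.hypot(*(a-h)),np.hypot(*(b-h)),an(a-h),an(b-h))
m=w["depth"];
# rib top from depth
ys,xs=np.mgrid[150:240,220:350];p=np.array([px(w,x,y) for x,y in zip(xs.ravel(),ys.ravel())]);p=p[(p[:,2]>60)&(p[:,2]<80)]
print("rib",len(p),p.mean(0),cv2.minAreaRect(p[:,:2].astype(np.float32)))
p2=np.array([px(w,x,y) for x,y in zip(xs.ravel(),ys.ravel())]);p2=p2[(p2[:,2]>9)&(p2[:,2]<18)];print(p2[:,2].mean())
```

```text
[ 420.16921182 -177.6737657 ] [ 404.98840484 -270.10868945] [ 512.54408968 -194.0680431 ] 93.67321938471943 93.81839047562572 -99.32656376607798 -10.063808338857232
rib 742 [ 439.47936653 -205.71610845   70.44335215] ((440.3143615722656, -207.06051635742188), (19.96263885498047, 35.96662902832031), 35.075008392333984)
14.92365616079175
```

{"name": "apply_moves", "arguments": {
  "series": "0.003 0.009 0 -0.061 -1;0 0 0.1 0 -1;0 0 0.12 0 -1;0 0 0.12 0 -1;0 0 0.11 0 -1"
}}

```text
time: 2.95
tool_pos: [439.9, -206.5, 64.7]
tcp_rot: [180.0, 0.0, 125.1]
ft_force: [-0.0, -0.8, 0.5]
finger_gap: 85.4
grip_force: 0.0
```

{"name": "apply_moves", "arguments": {
  "series": "0 0 0.07 0 -1;0 0 0.037 0 -1;0 0 0 0 -1;0 0 0 0 1;0 0 0 0 1"
}}

```text
time: 3.37
tool_pos: [441.5, -207.5, 36.1]
tcp_rot: [179.9, 0.2, 125.2]
ft_force: [-0.7, 0.5, 0.3]
finger_gap: 63.8
grip_force: 0.0
```

{"name": "apply_moves", "arguments": {
  "series": "0 0 0 0 1;0 0 0 0 1;0 0 0 0 1;0 0 0 0 1;0 0 0 0 1"
}}

```text
time: 3.78
tool_pos: [441.1, -207.2, 35.4]
tcp_rot: [180.0, 0.1, 125.2]
ft_force: [-1.0, -0.7, 7.0]
finger_gap: 19.2
grip_force: 59.8
```

{"name": "apply_moves", "arguments": {
  "series": "0 0 0 0 1;0 0 0 0 1;0 0 0 0 1;0 0 0 0 1;0 0 0 0 1"
}}

```text
time: 4.2
tool_pos: [441.0, -207.2, 35.4]
tcp_rot: [180.0, 0.1, 125.2]
ft_force: [-0.5, 0.4, 6.2]
finger_gap: 19.1
grip_force: 59.8
```

{"name": "apply_moves", "arguments": {
  "series": "0 0 -0.03 0 1;0 0 -0.08 0 1;0 0 -0.1 0 1;0 0 -0.09 0 1;0 0 -0.05 0 1"
}}

```text
time: 4.62
tool_pos: [441.1, -207.2, 142.9]
tcp_rot: [179.9, 0.2, 125.2]
ft_force: [0.1, -0.3, -3.1]
finger_gap: 18.9
grip_force: 59.1
```

{"name": "apply_moves", "arguments": {
  "series": "0.03 0.025 0 0 1;0.06 0.049 0 0 1;0.08 0.066 0 0 1;0.08 0.066 0 0 1;0.08 0.066 0 0 1"
}}

```text
time: 5.03
tool_pos: [448.6, -76.7, 138.0]
tcp_rot: [-179.9, -0.1, 125.1]
ft_force: [0.2, 0.2, -2.4]
finger_gap: 19.1
grip_force: 59.0
```

{"name": "apply_moves", "arguments": {
  "series": "0.08 0.066 0 0 1;0.08 0.066 0 0 1;0.08 0.066 0 0 1;0.08 0.066 0 0 1;0.08 0.066 0 0 1"
}}

```text
time: 5.45
tool_pos: [460.1, 78.5, 138.0]
tcp_rot: [-179.9, -0.1, 125.2]
ft_force: [-0.0, 0.1, -2.3]
finger_gap: 19.1
grip_force: 59.0
```

{"name": "apply_moves", "arguments": {
  "series": "0.08 0.066 0 0 1;0.08 0.066 0 0 1;0.08 0.066 0 0 1;0.08 0.066 0 0 1;0.08 0.066 0 0 1"
}}

```text
time: 5.87
tool_pos: [471.7, 233.3, 137.8]
tcp_rot: [-179.9, -0.0, 125.2]
ft_force: [-0.7, -0.5, -1.5]
finger_gap: 19.3
grip_force: 59.0
```

{"name": "apply_moves", "arguments": {
  "series": "0.07 0.057 0 0 1;0.03 0.02 0 0.02 1;0 0 0 0.0385 1;0 0 0 0 1;0 0 0 0 1"
}}

```text
time: 6.28
tool_pos: [473.7, 269.4, 138.0]
tcp_rot: [-179.9, -0.0, 118.6]
ft_force: [0.2, -0.7, -1.8]
finger_gap: 19.4
grip_force: 59.2
```

Run:
```python
from h import *
import pickle
st,w=wrist();pickle.dump(w,open("w2.pkl","wb"));cv2.imwrite("pics/w2.png",cv2.resize(w["frame"],(800,600),interpolation=cv2.INTER_CUBIC))
print(st["time"],st["tool_pos"],st["tcp_rot"],st["ft_force"],st["finger_gap"])
```

```text
6.2833 [473.68797362 269.38744702 137.97094984] [-1.79865421e+02 -1.23738308e-02  1.18632320e+02] [ 0.19486742 -0.72820596 -1.8332592 ] 19.43621058778397
```

View pics/w2.png

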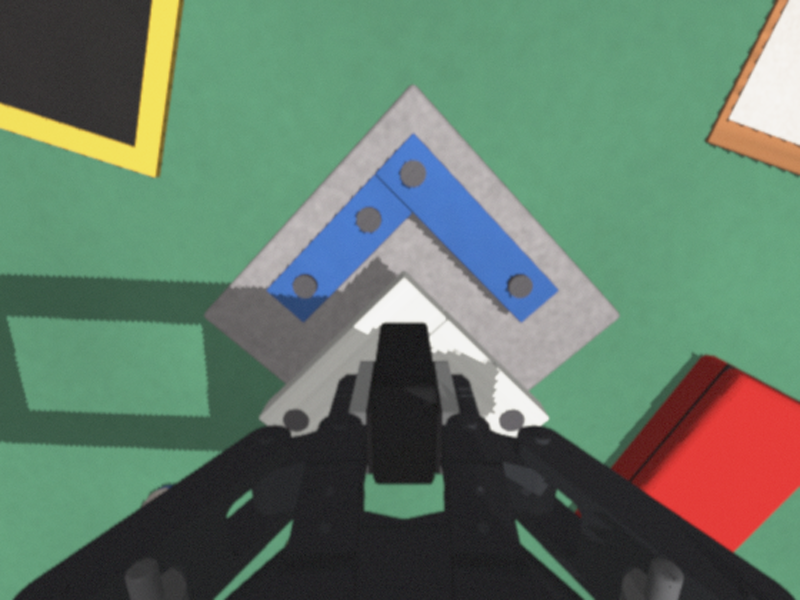

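The wrist view (scaled to 800x600) shows the held square with its heel at (404,273) and tips at (258,416) and (550,416). The frame's inner corner is at (411,217) and the bar ends are at (303,322) and (520,322).

Run:
```python
from h import *
import pickle
w=pickle.load(open("w2.pkl","rb"))
an=lambda d:np.degrees(np.arctan2(d[1],d[0]))
def P(L,z):return [pz(w,(u+.5)*.7-.5,(v+.5)*.7-.5,z)[:2] for u,v in L]
def rep(n,L,z):
    h,a,b=P(L,z);print(n,h,np.hypot(*(a-h)),np.hypot(*(b-h)),an(a-h),an(b-h));return h,(an(a-h)+an(b-h)-90)/2
h,t=rep("sq",[(404,273),(258,416),(550,416)],116.6)
c,tc=rep("corner",[(411,217),(303,322),(520,322)],42)
R=Rotation.from_euler("z",t,degrees=True).as_matrix()[:2,:2]
print(t,tc,"origin",h+R@[26,26],"shift heel->corner",c-h)
# depth check of corner plate
for u,v in((412,150),(412,110),(380,255),(404,285)):print(px(w,int(u*.7),int(v*.7)))
```

```text
sq [455.4959356  303.51158033] 95.41279577870317 95.27190375686062 -106.08384523326488 -16.593022188897507
corner [452.35770726 317.43208875] 92.21507043998912 93.06909049631355 -107.37034878328649 -14.768306911391479
-106.3384337110812 -106.06932784733898 origin [473.13190013 271.24747093] shift heel->corner [-3.13822833 13.92050843]
[435.34360897 348.87789992  42.64277079]
[424.89884477 368.45647789  21.54839783]
[448.1091794  285.13761268  19.98319373]
[457.37445704 299.28176259 117.5611377 ]
```

{"name": "apply_moves", "arguments": {
  "series": "0.0175 0.013 0.02 0 1;0 0 0.06 0 1;0 0 0.07 0 1;0 0 0.06 0 1;0 0 0.03 0 1"
}}

```text
time: 6.75
tool_pos: [474.3, 274.9, 64.1]
tcp_rot: [-179.8, -0.0, 118.5]
ft_force: [-0.4, 0.2, -2.6]
finger_gap: 19.2
grip_force: 59.1
```

{"name": "apply_moves", "arguments": {
  "series": "0 0 0.02 0 1;0 0 0.003 0 1;0 0 0 0 1;0 0 0 0 1"
}}

```text
time: 7.08
tool_pos: [476.8, 276.2, 61.5]
tcp_rot: [179.9, 0.0, 118.5]
ft_force: [-0.3, 0.1, -2.4]
finger_gap: 19.6
grip_force: 59.1
```

Run:
```python
from h import *
import pickle
st,w=wrist();pickle.dump(w,open("w3.pkl","wb"));cv2.imwrite("pics/w3.png",cv2.resize(w["frame"][100:310,140:420],(800,600),interpolation=cv2.INTER_CUBIC))
print(st["time"],st["tool_pos"],st["tcp_rot"],st["ft_force"],st["finger_gap"])
```

```text
7.0833 [476.78339916 276.19268207  61.50238085] [1.79890252e+02 4.95309685e-03 1.18477917e+02] [-0.32238767  0.06652974 -2.4265853 ] 19.56157810866539
```

View pics/w3.png

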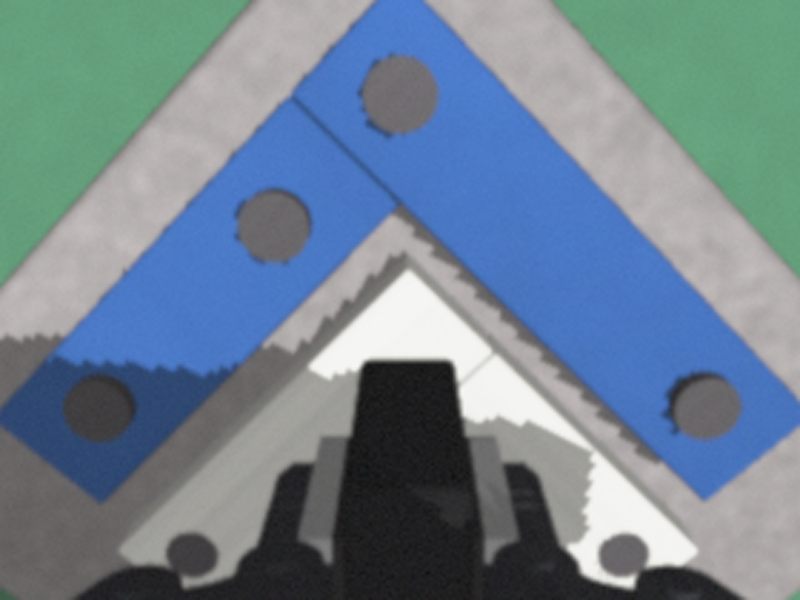

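The held square sits inside the frame, parallel to the bars, about 8-12 mm off each. I'll bring it closer, then lower it to touch the plate.

{"name": "apply_moves", "arguments": {
  "series": "0.026 -0.007 0 0 1;0 0 0.008 0 1;0 0 0.006 0 1;0 0 0 0 1;0 0 0 0 1"
}}

```text
time: 7.55
tool_pos: [470.1, 281.6, 55.9]
tcp_rot: [-180.0, 0.0, 118.5]
ft_force: [0.7, -0.7, -2.2]
finger_gap: 18.9
grip_force: 59.2
```

{"name": "apply_moves", "arguments": {
  "series": "0 0 0.004 0 1;0 0 0 0 1;0 0 0.002 0 1;0 0 0 0 1"
}}

```text
time: 7.88
tool_pos: [470.5, 281.8, 55.4]
tcp_rot: [180.0, -0.0, 118.5]
ft_force: [-4.7, -1.8, 8.7]
finger_gap: 19.0
grip_force: 60.9
```

{"name": "apply_moves", "arguments": {
  "series": "0.006 0 0 0 1;0.006 0 0 0 1;0 0 0 0 1;0 0 0 0 1"
}}

```text
time: 8.22
tool_pos: [469.8, 284.8, 55.4]
tcp_rot: [179.9, 0.1, 118.5]
ft_force: [2.1, -3.1, 6.2]
finger_gap: 19.1
grip_force: 60.4
```

{"name": "apply_moves", "arguments": {
  "series": "0.004 0 0 0 1;0 0 0 0 1;0.004 0 0 0 1;0 0 0 0 1;0 0 0 0 1"
}}

```text
time: 8.63
tool_pos: [469.1, 286.6, 55.4]
tcp_rot: [179.9, 0.1, 118.5]
ft_force: [3.0, -5.3, 6.1]
finger_gap: 19.0
grip_force: 60.3
```

{"name": "apply_moves", "arguments": {
  "series": "0.004 0 0 0 1;0 0 0 0 1;0.004 0 0 0 1;0 0 0 0 1;0 0 0 0 1"
}}

```text
time: 9.05
tool_pos: [469.0, 287.3, 55.6]
tcp_rot: [179.8, 0.3, 118.5]
ft_force: [6.0, -11.4, 4.7]
finger_gap: 19.0
grip_force: 60.4
```

Run:
```python
from h import *
import pickle
st,w=wrist();pickle.dump(w,open("w4.pkl","wb"));cv2.imwrite("pics/w4.png",cv2.resize(w["frame"][100:310,140:420],(800,600),interpolation=cv2.INTER_CUBIC))
print(st["time"],st["tool_pos"],st["tcp_rot"],st["ft_force"],st["finger_gap"],st["wrist_torque"])
```

```text
9.05 [468.96918327 287.31088338  55.61088758] [179.83322046   0.25286797 118.47980943] [  6.02477216 -11.42530586   4.69007457] 19.00761010852213 [-2.16317784 -1.05061342  0.45439893]
```

View pics/w4.png

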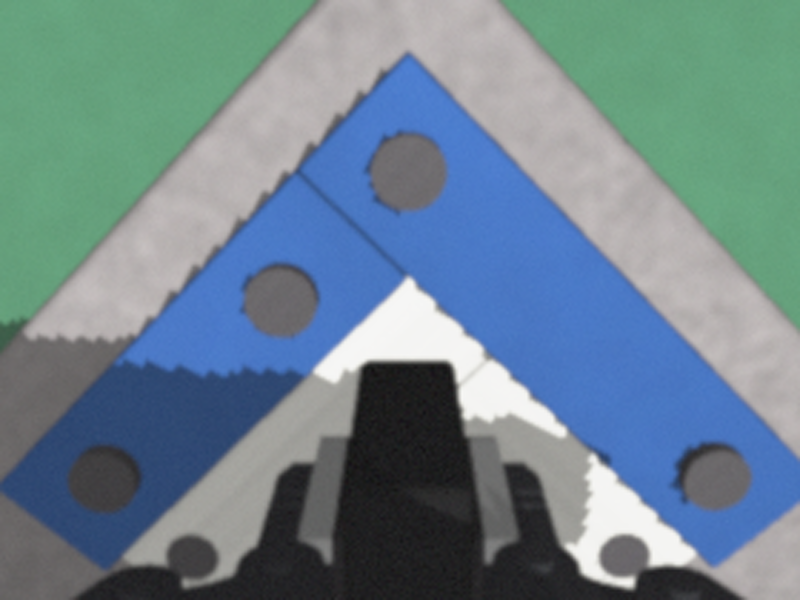

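Both edges now meet the bars and the reaction runs along the diagonal. I'll press a little more firmly and hold.

{"name": "apply_moves", "arguments": {
  "series": "0.003 0 0.002 0 1;0 0 0 0 1;0.002 0 0.001 0 1;0 0 0 0 1;0 0 0 0 1"
}}

```text
time: 9.52
tool_pos: [469.1, 287.8, 55.6]
tcp_rot: [179.8, 0.3, 118.5]
ft_force: [6.0, -18.2, 12.8]
finger_gap: 19.1
grip_force: 61.4
```

{"name": "apply_moves", "arguments": {
  "series": "0.002 0 0.001 0 1;0 0 0 0 1;0 0 0 0 1;0 0 0 0 1;0 0 0 0 1"
}}

```text
time: 9.93
tool_pos: [469.1, 287.9, 55.6]
tcp_rot: [179.8, 0.4, 118.5]
ft_force: [5.9, -20.7, 15.4]
finger_gap: 19.3
grip_force: 61.9
```

Run:
```python
from h import *
st,w=wrist();cv2.imwrite("pics/w5.png",cv2.resize(w["frame"][160:310,160:400],(800,500),interpolation=cv2.INTER_CUBIC))
print(st["time"],st["tool_pos"],st["tcp_rot"],st["ft_force"],st["wrist_torque"])
```

```text
9.9333 [469.07899881 287.85299869  55.6059738 ] [179.80530098   0.39249076 118.45998057] [  5.87142226 -20.71024901  15.37915562] [-3.66847399 -0.90523375  0.50013922]
```

View pics/w5.png

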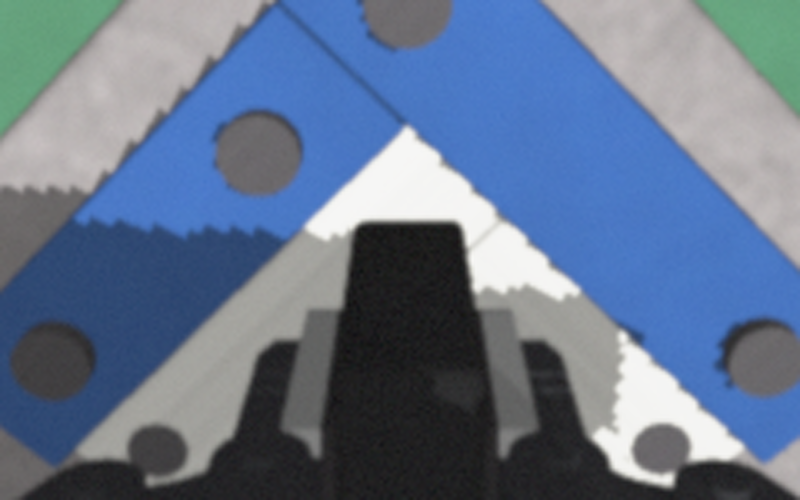

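It looks flush on both legs. I'll check the seating with a small yaw wiggle while pressing: if it's flush, the yaw will resist in both directions.

{"name": "apply_moves", "arguments": {
  "series": "0.003 0 0 0.007 1;0 0 0 0 1;0 0 0 0 1;0 0 0 0 1"
}}

```text
time: 10.32
tool_pos: [469.0, 288.0, 55.6]
tcp_rot: [179.8, 0.5, 117.7]
ft_force: [7.3, -23.3, 15.0]
finger_gap: 19.1
grip_force: 63.5
```

```bash
python3 -c "
from h import *
s=sense();print(s['tcp_rot'],s['tool_pos'],s['ft_force'],s['wrist_torque'])"
```

```text
[179.79816487   0.45971917 117.6912851 ] [468.99233535 288.03218248  55.61725373] [  7.28913195 -23.27792591  14.95833111] [-3.98684526 -1.20257838  1.03761339]
```

{"name": "apply_moves", "arguments": {
  "series": "0 0 0 -0.014 1;0 0 0 0 1;0 0 0 0 1;0 0 0 0 1"
}}

```text
time: 10.65
tool_pos: [468.9, 288.2, 55.6]
tcp_rot: [179.8, 0.4, 119.2]
ft_force: [6.8, -23.4, 15.4]
finger_gap: 19.3
grip_force: 61.9
```

```bash
python3 -c "
from h import *
s=sense();print(s['tcp_rot'],s['tool_pos'],s['ft_force'],s['wrist_torque'])"
```

```text
[179.80771804   0.40895535 119.16193309] [468.94690032 288.21727886  55.63242576] [  6.79949999 -23.36504198  15.43695031] [-3.88976393 -1.05535103 -0.56468406]
```

The torque is linear in yaw both ways, so the square stays seated and only the grip yields. I'll centre the yaw and hold it pressed for 0.8 s.

{"name": "apply_moves", "arguments": {
  "series": "0.001 0 0 0.004 1;0 0 0 0 1;0 0 0 0 1;0 0 0 0 1;0 0 0 0 1"
}}

```text
time: 11.07
tool_pos: [468.9, 288.2, 55.6]
tcp_rot: [179.8, 0.4, 118.7]
ft_force: [8.0, -23.8, 15.9]
finger_gap: 18.9
grip_force: 61.8
```

{"name": "apply_moves", "arguments": {
  "series": "0 0 0 0 1;0 0 0 0 1;0 0 0 0 1;0 0 0 0 1;0 0 0 0 1"
}}

```text
time: 11.48
tool_pos: [469.0, 288.2, 55.7]
tcp_rot: [179.8, 0.4, 118.7]
ft_force: [8.1, -23.4, 14.7]
finger_gap: 19.4
grip_force: 61.8
```

Run:
```python
from h import *
st,w=wrist();cv2.imwrite("pics/w6.png",cv2.resize(w["frame"][170:310,170:390],(792,504),interpolation=cv2.INTER_CUBIC))
print(st["time"],st["tool_pos"],st["tcp_rot"],st["ft_force"],st["wrist_torque"])
# coplanarity: plane through the square's top face from depth
z=[];
ys,xs=np.mgrid[180:300:1,170:390:1];p=np.array([px(w,x,y) for x,y in zip(xs.ravel(),ys.ravel())])
f=w["frame"][180:300,170:390].reshape(-1,3).astype(int);k=(abs(p[:,2]-34)<6)&(f.min(1)>90)&(np.ptp(f,axis=1)<30)
p=p[k];A=np.c_[p[:,:2]-p[:,:2].mean(0),np.ones(len(p))];c,r,_,_=np.linalg.lstsq(A,p[:,2],rcond=None);print(k.sum(),c,np.sqrt(r/len(p)),"tilt deg",np.degrees(np.hypot(*c[:2])))
```

```text
11.4833 [468.98133958 288.19927374  55.65314432] [179.80223756   0.44926734 118.74765584] [  8.108721   -23.42089231  14.71951082] [-4.12016117 -1.12925983  0.04863955]
4995 [ 7.78093500e-03 -1.08421723e-02  3.53131831e+01] [0.64337674] tilt deg 0.7646264004120943
```

View pics/w6.png

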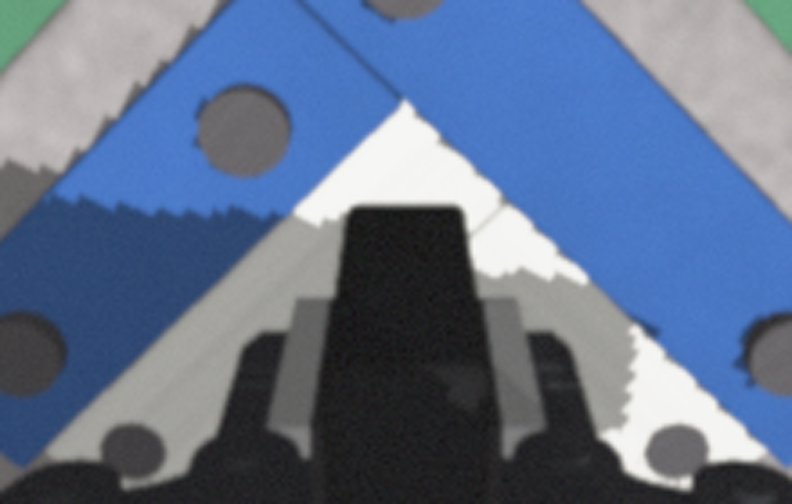

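No gap at either bar; contact starts at the apex (403,100) and runs down both legs. The depth fit hints at a slight heel-down tilt, so I'll ease the side push, add down force and hold again.

{"name": "apply_moves", "arguments": {
  "series": "-0.004 0 0.003 0 1;0 0 0.002 0 1;0 0 0 0 1;0 0 0 0 1;0 0 0 0 1"
}}

```text
time: 11.95
tool_pos: [469.1, 288.1, 55.5]
tcp_rot: [179.8, 0.4, 118.8]
ft_force: [0.2, -23.0, 27.8]
finger_gap: 19.2
grip_force: 63.4
```

{"name": "apply_moves", "arguments": {
  "series": "0 0 0 0 1;0 0 0 0 1;0 0 0 0 1;0 0 0 0 1;0 0 0 0 1"
}}

```text
time: 12.37
tool_pos: [469.1, 288.1, 55.5]
tcp_rot: [179.8, 0.4, 118.8]
ft_force: [0.9, -23.3, 28.4]
finger_gap: 19.3
grip_force: 63.4
```

Run:
```python
from h import *
st,w=wrist()
print(st["time"],st["tool_pos"],st["tcp_rot"],st["ft_force"],st["wrist_torque"])
def fit(n,z0,k0):
    ys,xs=np.mgrid[60:300,120:440];p=np.array([px(w,x,y) for x,y in zip(xs.ravel(),ys.ravel())])
    f=w["frame"][60:300,120:440].reshape(-1,3).astype(int);k=(abs(p[:,2]-z0)<3)&k0(f)
    p=p[k];A=np.c_[p[:,:2]-p[:,:2].mean(0),np.ones(len(p))];c=np.linalg.lstsq(A,p[:,2],rcond=None)[0];print(n,k.sum(),c)
fit("square",34,lambda f:(f.min(1)>90)&(np.ptp(f,axis=1)<30))
fit("plate",20,lambda f:(f.min(1)>90)&(np.ptp(f,axis=1)<30))
fit("bars",42,lambda f:(f[:,0]-f[:,2]>60))
```

```text
12.3667 [469.09356129 288.0733236   55.5122989 ] [179.80607994   0.3637979  118.76498728] [  0.92663462 -23.32984907  28.39371375] [-3.92861896  0.45367769 -0.02213017]
square 4986 [ 6.50863163e-03 -9.28192783e-03  3.51708797e+01]
plate 16956 [ 1.43117604e-03 -1.25499201e-03  2.08297186e+01]
bars 15837 [ 8.47800704e-04 -6.00950060e-05  4.29086455e+01]
```

{"name": "apply_moves", "arguments": {
  "series": "-0.005 -0.005 0 0 1;0 0 0 0 1;0 0 0 0 1;0 0 0 0 1;0 0 0 0 1"
}}

```text
time: 12.83
tool_pos: [469.0, 287.9, 55.4]
tcp_rot: [179.6, 0.2, 118.8]
ft_force: [3.7, -14.4, 21.4]
finger_gap: 19.3
grip_force: 62.6
```

{"name": "apply_moves", "arguments": {
  "series": "0 0 0 0 1;0 0 0 0 1;0 0 0 0 1;0 0 0 0 1;0 0 0 0 1"
}}

```text
time: 13.25
tool_pos: [469.0, 287.9, 55.5]
tcp_rot: [179.6, 0.2, 118.8]
ft_force: [4.1, -14.4, 20.9]
finger_gap: 19.3
grip_force: 62.6
```

Run:
```python
from h import *
st,w=wrist()
print(st["time"],st["tool_pos"],st["tcp_rot"],st["ft_force"],st["wrist_torque"])
def fit(n,z0,k0):
    ys,xs=np.mgrid[60:300,120:440];p=np.array([px(w,x,y) for x,y in zip(xs.ravel(),ys.ravel())])
    f=w["frame"][60:300,120:440].reshape(-1,3).astype(int);k=(abs(p[:,2]-z0)<3)&k0(f)
    p=p[k];A=np.c_[p[:,:2]-p[:,:2].mean(0),np.ones(len(p))];c=np.linalg.lstsq(A,p[:,2],rcond=None)[0];print(n,k.sum(),c)
fit("square",34,lambda f:(f.min(1)>90)&(np.ptp(f,axis=1)<30))
fit("plate",20,lambda f:(f.min(1)>90)&(np.ptp(f,axis=1)<30))
```

```text
13.25 [469.01243632 287.86295836  55.49738773] [179.62839534   0.24614737 118.77703677] [  4.05164276 -14.38048673  20.8781322 ] [-2.32686212 -0.34606654  0.04139339]
square 5005 [ 8.05197637e-03 -4.59306192e-03  3.51377966e+01]
plate 16934 [ 1.50648999e-03 -1.32297095e-03  2.08387624e+01]
```

{"name": "apply_moves", "arguments": {
  "series": "-0.012 0 -0.004 0 1;-0.012 0 -0.02 0 1;0 0 -0.07 0 1;0 0 -0.09 0 1;0 0 -0.08 0 1"
}}

```text
time: 13.72
tool_pos: [467.4, 282.0, 130.9]
tcp_rot: [-179.9, -0.0, 118.8]
ft_force: [-0.0, 0.1, -1.9]
finger_gap: 19.3
grip_force: 60.3
```

{"name": "apply_moves", "arguments": {
  "series": "-0.03 -0.006 -0.03 0 1;-0.06 -0.013 0 0 1;-0.09 -0.019 0 0 1;-0.1 -0.021 0 0 1;-0.1 -0.021 0 0 1"
}}

```text
time: 14.13
tool_pos: [501.6, 169.5, 138.6]
tcp_rot: [-179.9, -0.0, 118.9]
ft_force: [1.0, -0.0, -2.0]
finger_gap: 19.3
grip_force: 60.4
```

{"name": "apply_moves", "arguments": {
  "series": "-0.1 -0.021 0 0 1;-0.1 -0.021 0 0 1;-0.1 -0.021 0 0 1;-0.1 -0.021 0 0 1;-0.06 -0.013 0 0 1"
}}

```text
time: 14.55
tool_pos: [542.9, 32.7, 138.5]
tcp_rot: [-179.9, 0.0, 118.7]
ft_force: [0.0, 0.5, -2.2]
finger_gap: 19.6
grip_force: 60.4
```

{"name": "apply_moves", "arguments": {
  "series": "-0.049 -0.017 0 0 1;0 0 0 -0.05 1;0 0 0 -0.06 1;0 0 0 -0.047 1;0 0 0 0 1"
}}

```text
time: 14.97
tool_pos: [544.9, 20.1, 138.4]
tcp_rot: [-179.9, -0.1, 137.0]
ft_force: [0.1, -0.4, -3.1]
finger_gap: 19.4
grip_force: 60.3
```

Run:
```python
from h import *
import pickle
st,w=wrist();pickle.dump(w,open("w7.pkl","wb"));cv2.imwrite("pics/w7.png",w["frame"])
print(st["time"],st["tool_pos"],st["tcp_rot"],st["ft_force"],st["finger_gap"])
```

```text
14.9667 [544.89106565  20.07445202 138.38556568] [-1.79919568e+02 -9.11206299e-02  1.37035364e+02] [ 0.1453901  -0.37378736 -3.07715688] 19.415847959343722
```

View pics/w7.png

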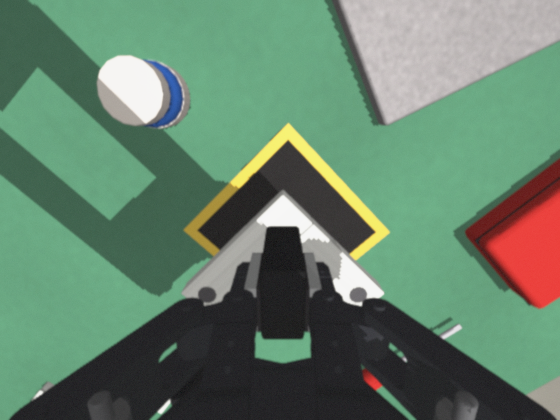

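The mat's near corner is at (289,124), its side corners are at (184,231) and (389,232), and the held heel is at (283,192). By my count that was picture 11, one over the limit of 10, so I'll use numbers only from here.

Run:
```python
from h import *
import pickle
w=pickle.load(open("w7.pkl","rb"))
c,l,r=[pz(w,u,v,4)[:2] for u,v in((289,124),(184,231),(389,232))]
h=pz(w,283,192,117)[:2]
ex=(l-c)/np.hypot(*(l-c));ey=(r-c)/np.hypot(*(r-c))
print(c,np.hypot(*(l-c)),np.hypot(*(r-c)),"heel",h,"heel in mat",(h-c)@ex,(h-c)@ey,np.degrees(np.arctan2(ex[1],ex[0])))
```

```text
[495.93806     74.55373384] 150.7687573548225 148.96794942654537 heel [517.76804223  46.56909956] heel in mat 28.579820862274786 21.217584948115288 -88.40934356645589
```

{"name": "apply_moves", "arguments": {
  "series": "0 0 0.04 0 1;0 0 0.08 0 1;0 0 0.08 0 1;0 0 0.07 0 1;0 0 0.03 0 1"
}}

```text
time: 15.43
tool_pos: [542.7, 21.0, 45.1]
tcp_rot: [-179.8, -0.3, 136.7]
ft_force: [-1.7, 0.3, -3.5]
finger_gap: 18.9
grip_force: 60.2
```

{"name": "apply_moves", "arguments": {
  "series": "0 0 0.015 0 1;0 0 0.006 0 1;0 0 0 0 1;0 0 0 0 1"
}}

```text
time: 15.77
tool_pos: [546.9, 20.8, 44.8]
tcp_rot: [179.9, 0.1, 136.8]
ft_force: [0.1, -0.1, -2.4]
finger_gap: 19.4
grip_force: 60.2
```

{"name": "apply_moves", "arguments": {
  "series": "0 0 0.004 0 1;0 0 0 0 1;0 0 0.003 0 1;0 0 0 0 1;0 0 0 0 1"
}}

```text
time: 16.18
tool_pos: [545.8, 20.8, 41.6]
tcp_rot: [180.0, 0.0, 136.8]
ft_force: [-0.7, -0.8, -2.9]
finger_gap: 19.1
grip_force: 60.2
```

{"name": "apply_moves", "arguments": {
  "series": "0 0 0.004 0 1;0 0 0 0 1;0 0 0.003 0 1;0 0 0 0 1;0 0 0 0 1"
}}

```text
time: 16.6
tool_pos: [545.9, 20.8, 39.4]
tcp_rot: [180.0, 0.0, 136.8]
ft_force: [-1.9, -0.7, -0.1]
finger_gap: 19.5
grip_force: 60.6
```

{"name": "apply_moves", "arguments": {
  "series": "0 0 0.002 0 1;0 0 0 0 1;0 0 0 0 1;0 0 0 0 1"
}}

```text
time: 16.93
tool_pos: [545.9, 20.7, 39.4]
tcp_rot: [180.0, 0.0, 136.8]
ft_force: [-3.7, -1.4, 5.7]
finger_gap: 19.4
grip_force: 61.4
```

It's down on the mat at z 39.4 with about 8 N contact. Letting go and rising straight up.

{"name": "apply_moves", "arguments": {
  "series": "0 0 0 0 0.3;0 0 0 0 0;0 0 0 0 -0.5;0 0 0 0 -0.5;0 0 0 0 -0.5"
}}

```text
time: 17.35
tool_pos: [545.8, 20.9, 38.6]
tcp_rot: [180.0, 0.0, 136.8]
ft_force: [0.0, -0.2, -0.5]
finger_gap: 64.0
grip_force: 0.0
```

{"name": "apply_moves", "arguments": {
  "series": "0 0 -0.03 0 -0.5;0 0 -0.07 0 -0.5;0 0 -0.1 0 -0.5;0 0 -0.12 0 -0.5;0 0 -0.12 0 -0.5"
}}

```text
time: 17.77
tool_pos: [545.0, 20.9, 172.1]
tcp_rot: [-180.0, -0.1, 136.8]
ft_force: [0.7, -0.3, -0.1]
finger_gap: 64.4
grip_force: 0.0
```

{"name": "apply_moves", "arguments": {
  "series": "0 0 -0.1 0 -0.5;0 0 0 0 -0.5;0 0 0 0 -0.5"
}}

```text
time: 18.02
tool_pos: [547.6, 20.7, 204.4]
tcp_rot: [179.8, 0.3, 136.8]
ft_force: [0.4, -0.2, -0.7]
finger_gap: 64.1
grip_force: 0.0
```

Run:
```python
from h import *
st,w=wrist()
print(st["time"],st["tool_pos"],st["ft_force"],st["finger_gap"])
f=w["frame"].astype(int);ys,xs=np.mgrid[0:420,0:560]
D=w["depth"];K=np.array(w["intrinsics"]);E=w["extrinsics"]
q=np.stack([(xs-K[0,2])/K[0,0]*D,(ys-K[1,2])/K[1,1]*D,D],-1)@E[:3,:3].T+E[:3,3]
k=(D>0)&(q[...,2]>12)&(q[...,2]<24)&(f.min(2)>90)&(np.ptp(f,axis=2)<35)&(np.hypot(q[...,0]-560,q[...,1]-10)<110)
p=q[k];A=np.c_[p[:,:2]-p[:,:2].mean(0),np.ones(len(p))];c=np.linalg.lstsq(A,p[:,2],rcond=None)[0]
print("square",k.sum(),p.min(0),p.max(0),"plane",c)
# mat edges (yellow)
y=(D>0)&(f[...,2]>150)&(f[...,1]>130)&(f[...,0]<110)&(q[...,0]>450);m=q[y];print("yellow",m.min(0),m.max(0))
```

```text
18.0167 [547.61671873  20.74489692 204.35321142] [ 0.39715181 -0.24077149 -0.65078836] 64.05443531768204
square 2635 [520.07041846 -48.57284879  12.29308132] [615.62127062  48.81988347  23.73819849] plane [ 4.72596191e-03 -2.51951006e-03  1.89477311e+01]
yellow [493.51949207 -74.23215829  -0.81656322] [790.35686547 151.45516168  40.44008285]
```

The square lies flat on the mat: its top is at about 18.9 mm against 18 expected. It spans x 520–616 and y −49–49, inside the mat's roughly 496–646 by −75–75.

```bash
python3 -c "
from h import *
print(hand_in())"
```

```text
the job is handed in; nothing more can be done
None
```

The 95 mm square was pressed into the blue corner against both bars and held well over half a second, with a slight tilt of about 0.4° (leg ends about half a millimetre up) by the depth fit; it then went flat onto the smaller yellow-edged mat, was released and handed in at about 18 s, and I viewed 11 pictures, one over the limit of 10.

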